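# Turn the lid leaf over and bolt it

### The arm

A 6-joint arm with a two-finger parallel gripper is mounted at the origin on the work surface. World frame = base frame: x ahead of the robot, y to its left, z up, the work surface at z = 0. Lengths are in m, angles in rad, forces in N, time in s.
With the tool pointing down it reaches from about 0.4 to 0.825 m from the base axis. Payload 7 kg.
Tool frame: the origin (TCP) lies midway between the tips of the shut fingers; the grasp point (between the pads) lies 19 mm behind it (arm.hold_point_z is the distance from the TCP to the grasp point, in m); z points along the fingers, x is the direction in which the jaws open and shut, and the axes are right-handed (so a half turn about z gives the same grasp; the last joint's range is limited). The gripper opens to 88 mm and grips with 3 to 60 N. Pads are 19 mm wide; open, the fingers measure 130 mm over their backs; the gripper's body (78 mm by 193 mm) begins 47 mm behind the grasp point.
Start: joints at [1.529, 0.359, 0.012, 0, -1.224, -0.288], TCP at [0.219, 0.639, 0.227] pointing down, gripper open.
Joint ranges: [-3.07, 3.07], [-1.43, 2.12], [-1.02, 1.25], [-3.03, 1.67], [-3.05, -0], [-3.03, 3.03]. Speed limits (rad/s): [2.39, 2.39, 3.01, 3.14, 3.14, 3.14].

### API

Orientations are given as [roll, pitch, yaw] about the fixed x, y, z axes, in that order (R = Rz(yaw) Ry(pitch) Rx(roll)).
In Python, from station import readout, viewer, job, arm gives the robot as it stands.
- The arm moves only by the tool apply_moves, never from a script. Its argument "deltas" is text: rows parted by semicolons, each of 4 numbers parted by spaces: the shift along the tool's x, y, z in cm, then the turn about the tool's z in rad. A call has 1 to 10 rows; each row shifts and turns the commanded pose from where the row before left it, along the tool's axes as they then stand; what a row does not reach is not made up. A row lasts 1/8 s, in which the tool goes at most 62.5 mm and 10.7 degrees, less where a joint would pass 70% of its speed; a pose out of reach is approached as far as the arm can. A call is refused whole if a number of a shift passes 6.25 or a number of a turn 0.188, either way. A call with a gripper value outside its range is refused whole. "gripper" is the closure, from -1 (fully open) to 1 (shut), so that 0 is half open, set as the call begins (left out, the last holds). The fingers move at their own pace and stop on an object; "squeeze" is the grip in N (left out, the last holds). Time passes only in rows, so rows that do not move let the fingers close. It gives the time, the measured TCP pose, the force and the opening at its end, in the units of the state.
- readout.get_state(): the state, without advancing time (a new reading comes with each control period).
- viewer.grab_frame(name): name is "side" or "top" or "wrist"; returns a dict with "image" (400x640x3 uint8, red, green, blue), "camera_matrix" (3x3 intrinsics, pixels), "cam_to_world" (4x4, takes a point from camera to world coordinates). Camera axes: x right, y up, looking along -z (the intrinsics and any distortion apply to the point x, -y, -z); pixel columns grow to the right and rows downward; lengths in m; the calibration is good to about 2 mm. A picture is of the moment at which its call begins. There is no depth.
- job.job_done(): hands the job in, once; it reports no verdict.
Trained networks look in the newest picture that a camera, given by its name, has taken for a name from the list of things; names that differ only in an ending like _2 or _b are one class to them, and where a whole thing is asked for, a point or a joint stands for the part that bears it (a point fixed in the world has none). Each returns a list of dicts, best first, with "conf" (0 to 1); they miss things now and then, are a little off and sometimes report something else, mostly with a low value. They report only what shows in the picture. A call takes as long as a camera call.
- viewer.silhouettes(camera, query): "region" (400x640 bool, what is visible of it) and "extent" ([left, top, width, height] in pixels, round what is visible of it).
The state is a dict: "t": time; "q": joint angles; "qd": joint speeds; "joint_efforts": joint torques, N m; "eef_pos": TCP position; "ee_rot": TCP orientation; "force": force on the tool from outside, world axes, zero at the start; "moment": the same for the moment, N m; "width": finger opening in m.
Only numpy, scipy, OpenCV 4.12 (cv2) and the standard library are available. Lean on these libraries where they do the work, as an engineer would, in place of code of your own. Each camera call takes 0.05 s, during which the arm holds its last target.

### The job

The lid leaf of the two-bay garnish box stands half open over the egg bay: with a fingertip, push it up and over its spine until it lies flat over the lemons on the other side, guiding it all the way without flinging it. Then push the small slide bolt on that side inwards, fully home over the leaf's edge. Push only, never pinch the leaf between the fingers, and leave everything else on the counter where it stands.

Things in the scene. Friction and masses are not known exactly. Their poses are not given: they have to be found in the camera images.
- station: Two-bay stainless garnish box, fixed, 200 mm (its x) by 244 mm (its y), rim 84 mm high. Origin: centre of its underside, on the counter. Its x axis runs along the spine (hinge), over the middle wall; egg bay on its -y side, lemon bay on +y. Yaw varies by up to 0.6 rad. Its bolt bracket, 44 mm wide (x), reaches from the +y wall to 167.5 mm from the spine plane, top 91 mm high
- spine (a point): middle of the hinge line, 88 mm above the counter; axes as station
- leaf (a joint): angle of the leaf about the spine (rad): 0 = flat over the egg bay (-y), pi/2 = upright, pi = flat over the lemon bay (+y; its stop). Starts between 0.45 and 0.95. The hinge is stiff: the leaf stays where it is left; 0.2 N m of friction plus up to 0.16 N m of weight must be overcome (about 2 to 6 N at the free edge)
- leaf_edge (a point): middle of the free edge of the leaf (about 0.23 kg), 118 mm from the hinge line, mid thickness. Axes turn with the leaf: -y from hinge to free edge, z out of the outer face. Main plate: 180 mm along the spine, 6 to 118 mm from the hinge line, 4 mm thick, centred on the hinge plane; its inner face looks down at the start, up at the end
- leaf_cap (a point): centre of the panel on the leaf's outer face (up at the start, inside the lemon bay at the end), 61 mm from the hinge line, on the panel's surface. Panel 152 mm along the spine by 84 mm, 4 mm thick, so the plate's bare margin is 14 to 15 mm wide. Fingers pressing on this panel and on the main plate at once count as pinching
- bolt (a joint): travel of the slide bolt towards the spine (station's -y direction), in m: 0 to 0.004 at the start, 0.022 = fully home (stop), its flat tongue then lying 16 mm over the leaf's edge. Friction about 2 N; stays where it is left
- bolt_face (a point): centre of the outer (+y) face of the bolt's upright black thumb tab, the face to push; the tab is 40 mm wide (station's x), 33 mm high (its top is 125 mm above the counter, this point 108.5 mm) and 10 mm thick (y); moves with the bolt. Axes as station
- sauce_bottle: red squeeze bottle, 60 mm across, 170 mm high, origin at the centre of its base; leave alone
- oil_bottle: green glass bottle, 66 mm across, 190 mm high, origin at the centre of its base; leave alone
- salt_shaker: small steel shaker, 42 mm across, 75 mm high, origin at the centre of its base; leave alone
- ramekin: white ramekin, 76 mm across, 42 mm high, origin at the centre of its base; leave alone
- coffee_cup: white mug, 72 mm across, 85 mm high, origin at the centre of its base; leave alone
- spatula: spatula lying flat, black handle, origin at its middle on the counter; leave alone
- bowl: steel bowl, 140 mm across, 55 mm high, origin at the centre of its base; leave alone

How it is judged:
By the outcome, as a careful person would: the job done as asked, in the order asked, and still so for the second after the job is handed in, with the robot touching nothing.
It also fails if it takes over 45 s, if anything falls off the work surface, if the arm or the gripper's body presses on something with over 40 N, if the wrist force passes 120 N, or if a joint passes its speed limit or range.

## Working session

There is one attempt and no reset: what is moved stays moved. The work goes in short steps, Python scripts to look and compute and a tool call to move; the robot and the scene stay as the last step left them, time stands still between calls to the robot, and variables do not carry over. Pictures are saved under pics/ and viewed, and the job is handed in when it is done.

Besides the shell and the picture viewer there is one more tool, called after ">>>" as name(argument=value, ...) on one line, values as JSON. apply_moves: Moves the arm, as the interface text tells. Its arguments: {"type":"object","properties":{"deltas":{"type":"string"},"gripper":{"type":"number"},"squeeze":{"type":"number"}},"required":["deltas"]}

```bash
ls; mkdir -p pics; cat > h.py <<'E'
import numpy as np, cv2
from station import readout, viewer, job, arm
def grab(c,name):
    f=viewer.grab_frame(c); cv2.imwrite('pics/'+name,f['image'][:,:,::-1]); 
    np.savez('pics/'+c+'.npz',K=f['camera_matrix'],T=f['cam_to_world']); return f
E
python3 - <<'E'
from h import *
s=readout.get_state(); print(s)
for c in ['side','top','wrist']:
    f=grab(c,c+'0.png'); print(c,f['camera_matrix'].round(1).tolist(),f['cam_to_world'].round(4).tolist(),[k for k in f])
    for q in ['station','leaf','bolt','sauce_bottle','oil_bottle','salt_shaker','ramekin','coffee_cup','spatula','bowl']:
        r=viewer.silhouettes(c,q)
        print(q,[(round(float(d['conf']),2),[int(x) for x in d['extent']]) for d in r[:2]])
E
```

```text
pics
{'t': 0.0, 'q': array([ 1.52908260e+00,  3.59370844e-01,  1.10238124e-02, -3.63206378e-04,
       -1.22412472e+00, -2.88103249e-01]), 'qd': array([-0.00040503,  0.00141335,  0.00139645, -0.00110734,  0.00017008,
       -0.00096909]), 'joint_efforts': array([-3.78606856e-04, -5.82720709e+01,  2.93044299e+01,  6.99749932e+00,
        6.73436109e-03, -1.67593330e-04]), 'eef_pos': array([0.2184714 , 0.63811659, 0.22561548]), 'ee_rot': array([-3.14144392e+00, -1.70339617e-03, -1.90073712e+00]), 'force': array([ 0.09803377, -0.57865635, -0.02894443]), 'moment': array([-0.02608602, -0.04906726, -0.01359804]), 'width': 0.08765280961349138}
side [[402.5, 0.0, 315.7], [0.0, 402.5, 204.0], [0.0, 0.0, 1.0]] [[0.861, 0.2795, -0.4249, 0.0426], [-0.5083, 0.4978, -0.7027, -0.9122], [0.0151, 0.821, 0.5707, 0.8538], [0.0, 0.0, 0.0, 1.0]] ['image', 'camera_matrix', 'cam_to_world']
station [(0.88, [266, 201, 105, 94]), (0.68, [346, 217, 20, 15])]
leaf [(0.81, [296, 211, 59, 40]), (0.43, [406, 243, 31, 68])]
bolt [(0.67, [274, 205, 18, 16]), (0.38, [268, 204, 103, 92])]
sauce_bottle [(0.78, [277, 13
[... 699 characters left out ...]
 31, 29]), (0.19, [307, 249, 10, 11])]
oil_bottle [(0.61, [437, 136, 37, 32]), (0.34, [347, 162, 58, 75])]
salt_shaker [(0.76, [307, 253, 13, 7]), (0.74, [304, 221, 17, 10])]
ramekin [(0.77, [335, 144, 22, 27]), (0.23, [435, 136, 37, 33])]
coffee_cup [(0.7, [425, 235, 44, 25])]
spatula [(0.74, [159, 195, 40, 91])]
bowl [(0.85, [427, 178, 50, 47])]
wrist [[307.5, 0.0, 320.8], [0.0, 307.5, 198.1], [0.0, 0.0, 1.0]] [[-0.324, 0.9017, 0.2862, 0.297], [-0.946, -0.309, -0.0977, 0.6114], [0.0003, -0.3024, 0.9532, 0.3846], [0.0, 0.0, 0.0, 1.0]] ['image', 'camera_matrix', 'cam_to_world']
station []
leaf []
bolt []
sauce_bottle []
oil_bottle []
salt_shaker []
ramekin []
coffee_cup []
spatula []
bowl []
```

```bash
python3 - <<'E'
import cv2
a=cv2.imread('pics/top0.png')[110:300,140:490]; cv2.imwrite('pics/top0c.png',cv2.resize(a,None,fx=2.2,fy=2.2,interpolation=cv2.INTER_CUBIC))
a=cv2.imread('pics/side0.png')[120:360,180:460]; cv2.imwrite('pics/side0c.png',cv2.resize(a,None,fx=2.5,fy=2.5,interpolation=cv2.INTER_CUBIC))
E
```

```text
(no output)
```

View pics/top0c.png

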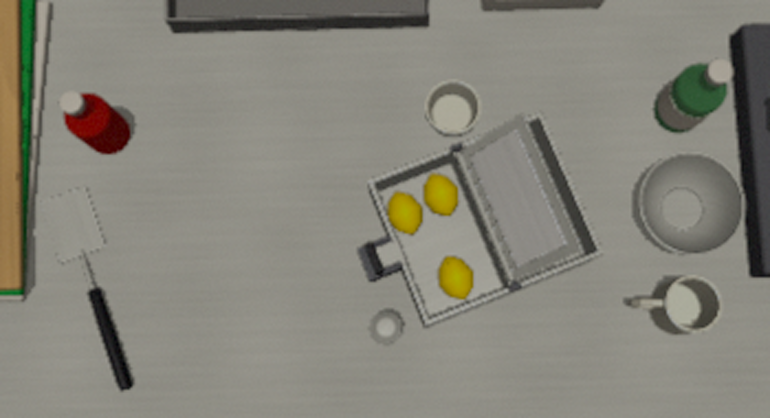

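View pics/side0c.png

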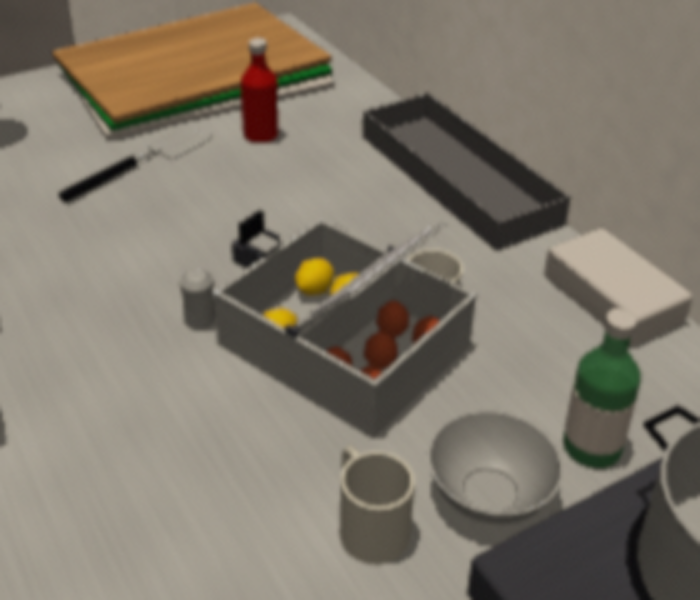

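View pics/side0.png

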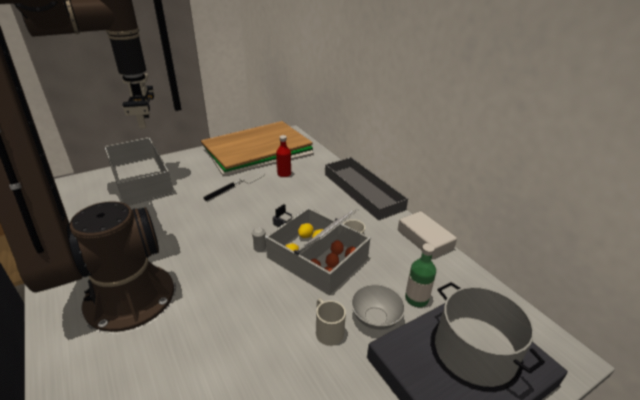

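```bash
python3 - <<'E'
import cv2
a=cv2.imread('pics/top0.png')[145:270,290:430]; cv2.imwrite('pics/top0d.png',cv2.resize(a,None,fx=5,fy=4.8,interpolation=cv2.INTER_CUBIC))
a=cv2.imread('pics/side0.png')[195:300,255:380]; cv2.imwrite('pics/side0d.png',cv2.resize(a,None,fx=5.6,fy=5.6,interpolation=cv2.INTER_CUBIC))
E
```

```text
(no output)
```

View pics/top0d.png

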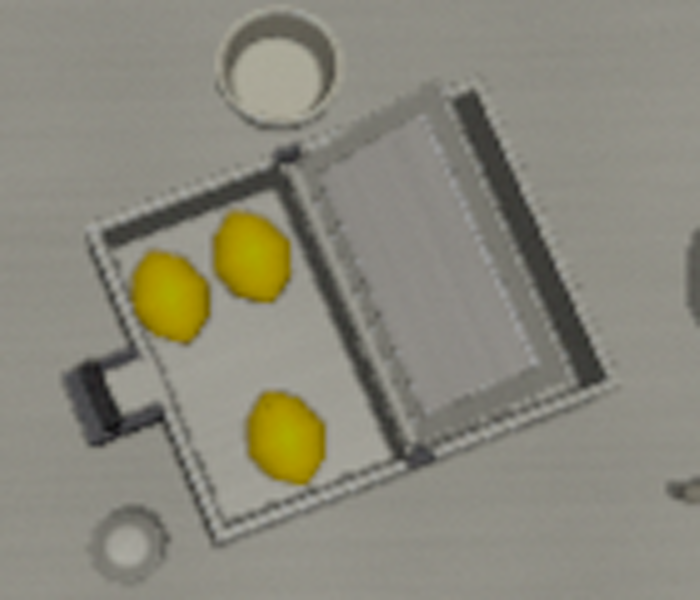

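View pics/side0d.png

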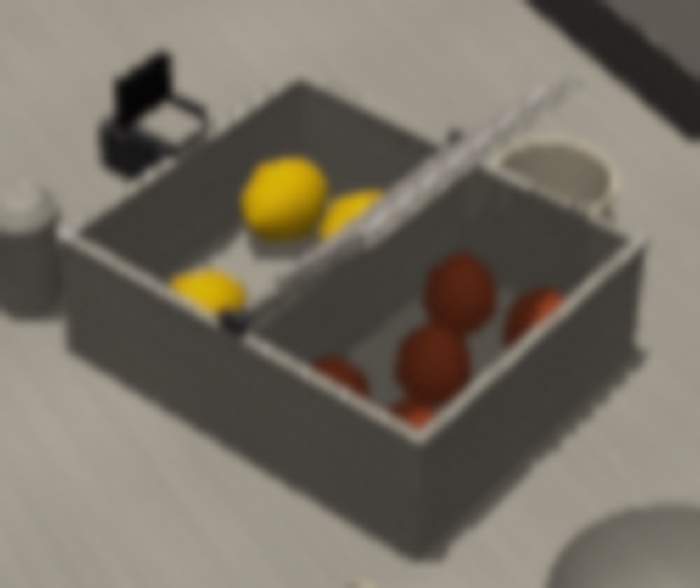

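```bash
cat >> h.py <<'E'
def proj(c,P):
    d=np.load('pics/'+c+'.npz'); K,T=d['K'],d['T']
    P=np.atleast_2d(P); q=(P-T[:3,3])@T[:3,:3]; q=q*[1,-1,-1]
    p=q@K.T; return p[:,:2]/p[:,2:]
def Rz(a): return np.array([[np.cos(a),-np.sin(a),0],[np.sin(a),np.cos(a),0],[0,0,1.]])
def leafpt(x,r,n,th): # station frame; r from hinge, n along outer normal
    return np.array([x,-r*np.cos(th)+n*np.sin(th),.088+r*np.sin(th)+n*np.cos(th)])
def w(pose,p): return np.atleast_2d(p)@Rz(pose[2]).T+[pose[0],pose[1],0]
E
python3 - <<'E'
from h import *
from scipy.optimize import least_squares
f=lambda u,sx,sy,ox,oy:[(u[0]+.5)/sx-.5+ox,(u[1]+.5)/sy-.5+oy]
tp=np.array([f(u,5,4.8,290,145) for u in [(88,232),(220,545),(618,382),(480,78),(437,80),(578,385)]])
sp=np.array([f(u,5.6,5.6,255,195) for u in [(60,235),(300,82),(420,440),(648,238),(580,80)]])
L=.1;M=.122;z=.084
def mod(p):
    th=p[3]
    A=[[L,M,z],[-L,M,z],[-L,-M,z],[L,-M,z],leafpt(.09,.118,0,th),leafpt(-.09,.118,0,th)]
    B=[[-L,M,z],[L,M,z],[-L,-M,z],[L,-M,z],leafpt(.09,.118,0,th)]
    return proj('top',w(p,A))-tp, proj('side',w(p,B))-sp
r=least_squares(lambda p:np.concatenate([x.ravel() for x in mod(p)]),[.4,-.1,.4,.7],loss='soft_l1')
print(r.x); a,b=mod(r.x); print(a.round(1).tolist(),b.round(1).tolist())
np.save('pose.npy',r.x)
p=r.x
print('spine',w(p,[0,0,.088]),'bolt~',w(p,[0,.165,.1085]),'edge',w(p,leafpt(0,.118,0,p[3])))
# bolt tab top in top image, station coordinates
def ray(c,uv,z):
    d=np.load('pics/'+c+'.npz');K,T=d['K'],d['T']
    v=np.linalg.inv(K)@[uv[0],uv[1],1]; v=T[:3,:3]@(v*[1,-1,-1]); o=T[:3,3]; return o+v*(z-o[2])/v[2]
for u in [(62,378),(92,362),(120,430),(92,445)]:
    P=ray('top',f(u,5,4.8,290,145),.125); print(u,(P-[p[0],p[1],0])@Rz(p[2]))
for n,zz,c in [('salt_shaker',.075,'top'),('ramekin',.042,'top'),('bowl',.055,'top'),('oil_bottle',.19,'top'),('coffee_cup',.085,'top')]:
    for c in ['top']:
        viewer.grab_frame(c)
        for d in viewer.silhouettes(c,n)[:2]:
            e=d['extent']; P=ray(c,[e[0]+e[2]/2,e[1]+e[3]/2],zz*.7); print(n,d['conf'],P,(P-[p[0],p[1],0])@Rz(p[2]))
E
```

```text
[ 0.52903259 -0.12168747  0.35989789  0.85602194]
[[-0.7, -1.0], [-0.2, -0.1], [0.9, 0.7], [-0.1, -0.3], [-0.2, -0.1], [-0.9, -1.1]] [[-0.7, 1.5], [-0.6, -0.9], [0.2, 2.4], [-0.1, 1.6], [0.1, 0.4]]
spine [[ 0.52903259 -0.12168747  0.088     ]] bolt~ [[0.47092311 0.03274144 0.1085    ]] edge [[ 0.55627106 -0.19407509  0.17711845]]
(62, 378) [0.01682363 0.16727993 0.125     ]
(92, 362) [0.01914653 0.14887268 0.125     ]
(120, 430) [-0.02216315  0.14919922  0.125     ]
(92, 445) [-0.02430288  0.16630248  0.125     ]
salt_shaker 0.62 [0.39711392 0.01400069 0.0525    ] [-0.07568054  0.17345394  0.0525    ]
ramekin 0.71 [ 0.68818257 -0.09072317  0.0294    ] [ 0.15985865 -0.02706872  0.0294    ]
bowl 0.9 [ 0.54697401 -0.39245178  0.0385    ] [-0.07856545 -0.25973578  0.0385    ]
oil_bottle 0.73 [ 0.66677606 -0.38182737  0.133     ] [ 0.03730291 -0.29198377  0.133     ]
coffee_cup 0.76 [ 0.41032582 -0.36814592  0.0595    ] [-0.19789896 -0.18886255  0.0595    ]
```

>>> apply_moves(deltas="0 0 0 0.176;0 0 0 0.176;0 0 0 0.176;0 0 0 0.176;0 0 0 0.177;0 -3 0 0;0 -5 0 0;0 -6 0 0;0 -6 0 0;0 -6 0 0", gripper=1, squeeze=10)

```text
t: 3.4
eef_pos: [0.3106, 0.3935, 0.2268]
ee_rot: [3.141, 0.001, -2.781]
force: [0.9, 0.2, -0.3]
width: 0.0006
```

>>> apply_moves(deltas="0 -6 0 0;0 -6 0 0;-0.5 -6 0 0;-0.5 -6 0 0;-0.5 -6 0 0;-0.5 -6 0 0;-0.3 -6 0 0;0 -6 0 0;0 -6 0 0;0 -6 0 0")

```text
t: 4.65
eef_pos: [0.5437, -0.1603, 0.2269]
ee_rot: [-3.141, 0.001, -2.782]
force: [2.2, 1.5, -0.1]
width: 0.0003
```

>>> apply_moves(deltas="0 -5 0 0;0 -3 0 0;0 -1.2 0 0;0 0 0 0")

```text
t: 5.15
eef_pos: [0.5754, -0.2445, 0.2262]
ee_rot: [3.141, -0.0, -2.783]
force: [-0.7, 0.6, -1.0]
width: 0.001
```

```bash
cat >> h.py <<'E'
def st():
    s=readout.get_state(); p=np.load('pose.npy')
    q=(s['eef_pos']-[p[0],p[1],0])@Rz(p[2]); F=s['force']@Rz(p[2])
    print('t',round(s['t'],2),'station xyz',q.round(4),'yawerr',round((s['ee_rot'][2]+np.pi-p[2]+np.pi)%(2*np.pi)-np.pi,4),'F',F.round(1)); return q
E
python3 - <<'E'
from h import *
st()
for c in ['top','wrist','side']:
    f=grab(c,c+'1.png')
a=cv2.imread('pics/side1.png')[150:320,230:430]; cv2.imwrite('pics/side1c.png',cv2.resize(a,None,fx=3.5,fy=3.5,interpolation=cv2.INTER_CUBIC))
E
```

```text
t 5.15 station xyz [ 1.000e-04 -1.313e-01  2.262e-01] yawerr -0.0009 F [-0.4  0.8 -1. ]
```

View pics/side1c.png

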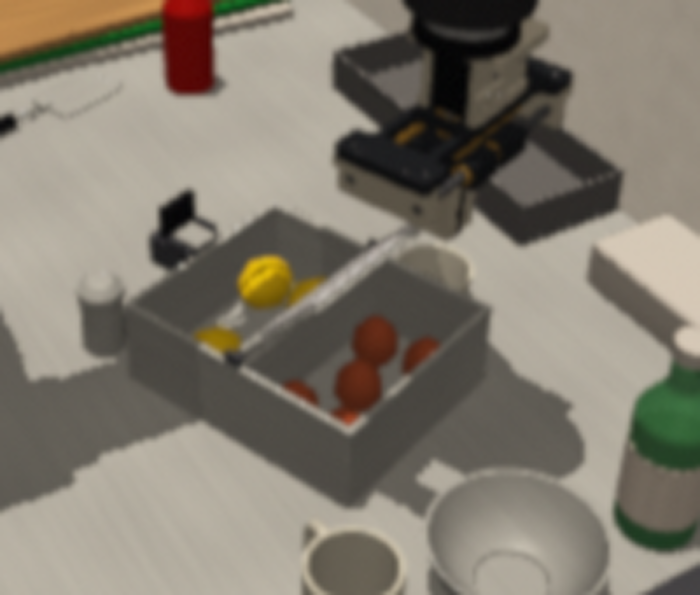

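View pics/wrist1.png

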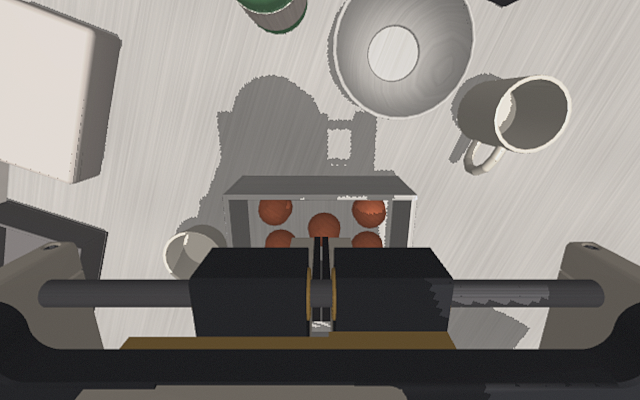

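```bash
python3 - <<'E'
from h import *
p=np.load('pose.npy')
L,M,z=.1,.122,.084
print(proj('wrist',w(p,[[L,-M,z],[-L,-M,z],[L,-M,0],[-L,-M,0],[0,-.1313,.226]])).round(1)); print(np.load('pics/wrist.npz')['T'].round(3))
a=cv2.imread('pics/wrist1.png')[150:270,200:440]; cv2.imwrite('pics/w1c.png',cv2.resize(a,None,fx=3.3,fy=3.3,interpolation=cv2.INTER_CUBIC))
E
```

```text
[[223.5 194.7]
 [419.2 194.6]
 [243.2 175.5]
 [399.3 175.5]
 [321.7 251.5]]
[[-0.936  0.335  0.106  0.605]
 [-0.352 -0.892 -0.283 -0.322]
 [-0.    -0.303  0.953  0.384]
 [ 0.     0.     0.     1.   ]]
```

View pics/w1c.png

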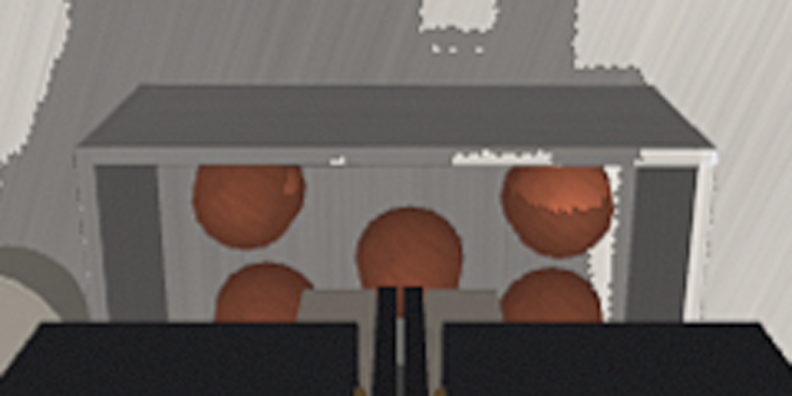

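>>> apply_moves(deltas="0 0 3 0;0 0 3.2 0;0 1.5 0 0;0 1.5 0 0;0 0.5 0 0;0 0 0 0")

```text
t: 6.05
eef_pos: [0.5637, -0.2109, 0.166]
ee_rot: [-3.141, 0.002, -2.78]
force: [0.3, 0.3, -0.0]
width: 0.0006
```

```bash
cat > plan.py <<'E'
from h import *
def tcp(th,r=.1,h=.0095):
    y1=-.118*np.cos(th)-.002*np.sin(th); c=leafpt(0,r,-.002,th)
    if th<np.pi/2: return np.array([y1-h,c[2]])
    return np.array([c[1]-h,c[2]])
E
python3 - <<'E'
from plan import *
st()
for th in np.arange(.8,3.2,.1): print(round(th,2),(tcp(th)*100).round(2))
print(tcp(np.pi)*100)
for c in ['side']:
    f=grab(c,c+'2.png')
a=cv2.imread('pics/side2.png')[150:320,230:430]; cv2.imwrite('pics/side2c.png',cv2.resize(a,None,fx=3.5,fy=3.5,interpolation=cv2.INTER_CUBIC))
E
```

```text
t 6.05 station xyz [ 0.0011 -0.0957  0.166 ] yawerr 0.0014 F [ 0.4  0.2 -0. ]
0.8 [-9.31 15.83]
0.9 [-8.44 16.51]
1.0 [-7.49 17.11]
1.1 [-6.48 17.62]
1.2 [-5.41 18.05]
1.3 [-4.3  18.38]
1.4 [-3.15 18.62]
1.5 [-1.98 18.76]
1.6 [-0.86 18.8 ]
1.7 [ 0.14 18.74]
1.8 [ 1.13 18.58]
1.9 [ 2.09 18.33]
2.0 [ 3.03 17.98]
2.1 [ 3.93 17.53]
2.2 [ 4.77 17.  ]
2.3 [ 5.56 16.39]
2.4 [ 6.29 15.7 ]
2.5 [ 6.94 14.94]
2.6 [ 7.52 14.13]
2.7 [ 8.01 13.25]
2.8 [ 8.41 12.34]
2.9 [ 8.71 11.39]
3.0 [ 8.92 10.41]
3.1 [9.03 9.42]
3.2 [9.04 8.42]
[9.05 9.  ]
```

View pics/side2c.png

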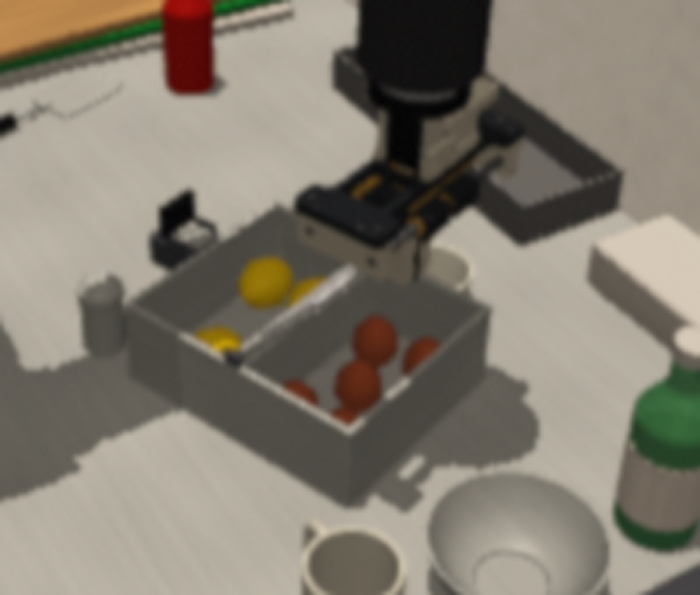

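>>> apply_moves(deltas="0 0.6 0.2 0;0 0.6 0 0;0 0.5 -0.3 0;0 0.5 -0.3 0;0 0.5 -0.3 0;0 0.5 -0.2 0;0 0.5 -0.2 0")

```text
t: 6.98
eef_pos: [0.5504, -0.1768, 0.1759]
ee_rot: [-3.141, 0.001, -2.782]
force: [1.9, -2.5, 2.6]
width: 0.0004
```

```bash
python3 - <<'E'
from plan import *
st()
for c in ['side']:
    f=grab(c,c+'3.png')
a=cv2.imread('pics/side3.png')[150:320,230:430]; cv2.imwrite('pics/side3c.png',cv2.resize(a,None,fx=3.5,fy=3.5,interpolation=cv2.INTER_CUBIC))
st()
E
```

```text
t 6.97 station xyz [ 0.0006 -0.0591  0.1759] yawerr -0.0001 F [ 0.9 -3.   2.6]
t 7.03 station xyz [ 0.0005 -0.0585  0.176 ] yawerr 0.0 F [ 0.7 -2.9  2.2]
```

View pics/side3c.png

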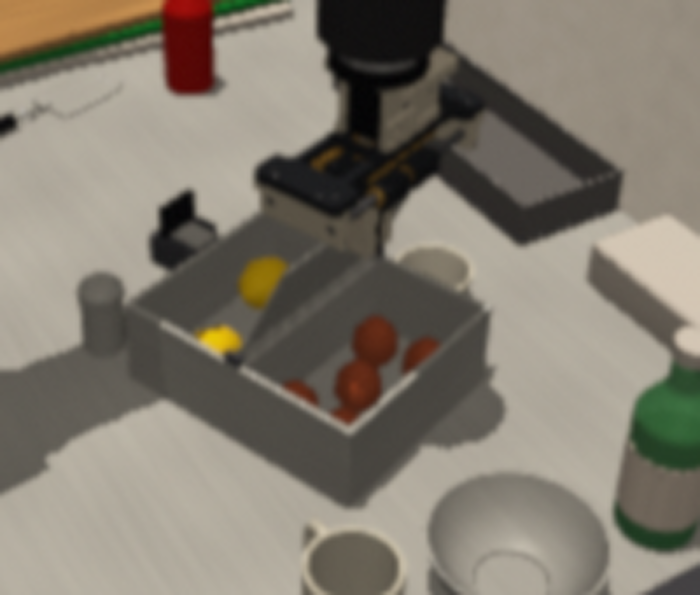

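>>> apply_moves(deltas="0 0.5 -0.2 0;0 0.5 -0.2 0;0 0.6 -0.2 0;0 0.5 -0.1 0;0 0.6 -0.2 0;0 0.6 -0.1 0;0 0.6 -0.1 0;0 0.6 0 0;0 0.5 0 0;0 0.5 0 0")

```text
t: 8.28
eef_pos: [0.5303, -0.1252, 0.1864]
ee_rot: [3.141, -0.001, -2.782]
force: [-0.5, -2.9, -1.4]
width: 0.0004
```

```bash
python3 - <<'E'
from plan import *
st()
for c in ['side','top']:
    f=grab(c,c+'4.png')
a=cv2.imread('pics/side4.png')[150:320,230:430]; a=cv2.resize(a,None,fx=2,fy=2,interpolation=cv2.INTER_CUBIC)
b=cv2.imread('pics/top4.png')[110:280,270:470]; b=cv2.resize(b,None,fx=2,fy=2,interpolation=cv2.INTER_CUBIC)
cv2.imwrite('pics/4c.png',np.hstack([a,b]))
E
```

```text
t 8.28 station xyz [-0.     -0.0037  0.1864] yawerr 0.0 F [-1.5 -2.6 -1.4]
```

View pics/4c.png

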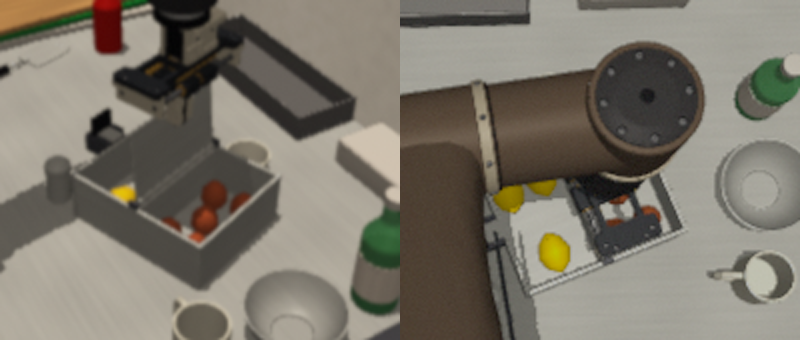

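>>> apply_moves(deltas="0 0.5 0 0;0 0.5 0.1 0;0 0.5 0.1 0;0 0.5 0.1 0;0 0.5 0.1 0;0 0.5 0.2 0;0 0.4 0.2 0;0 0.5 0.2 0;0 0.4 0.2 0;0 0.4 0.3 0")

```text
t: 9.62
eef_pos: [0.5142, -0.0811, 0.1715]
ee_rot: [-3.142, 0.0, -2.782]
force: [0.4, -0.5, 1.3]
width: 0.0003
```

```bash
python3 - <<'E'
from plan import *
st()
E
```

```text
t 9.62 station xyz [0.0004 0.0432 0.1715] yawerr 0.0001 F [ 0.2 -0.6  1.3]
```

>>> apply_moves(deltas="0 0.4 0.2 0;0 0.4 0.3 0;0 0.4 0.3 0;0 0.4 0.3 0;0 0.3 0.3 0;0 0.4 0.4 0;0 0.3 0.4 0;0 0.3 0.4 0;0 0.3 0.4 0;0 0.2 0.4 0")

```text
t: 10.88
eef_pos: [0.5021, -0.0494, 0.1373]
ee_rot: [3.142, -0.0, -2.782]
force: [-0.6, -0.0, 1.5]
width: 0.0001
```

```bash
python3 - <<'E'
from plan import *
st()
for c in ['side']:
    f=grab(c,c+'5.png')
a=cv2.imread('pics/side5.png')[150:320,230:430]; cv2.imwrite('pics/side5c.png',cv2.resize(a,None,fx=3.5,fy=3.5,interpolation=cv2.INTER_CUBIC))
E
```

```text
t 10.88 station xyz [0.0003 0.0771 0.1373] yawerr 0.0001 F [-0.6  0.2  1.5]
```

View pics/side5c.png

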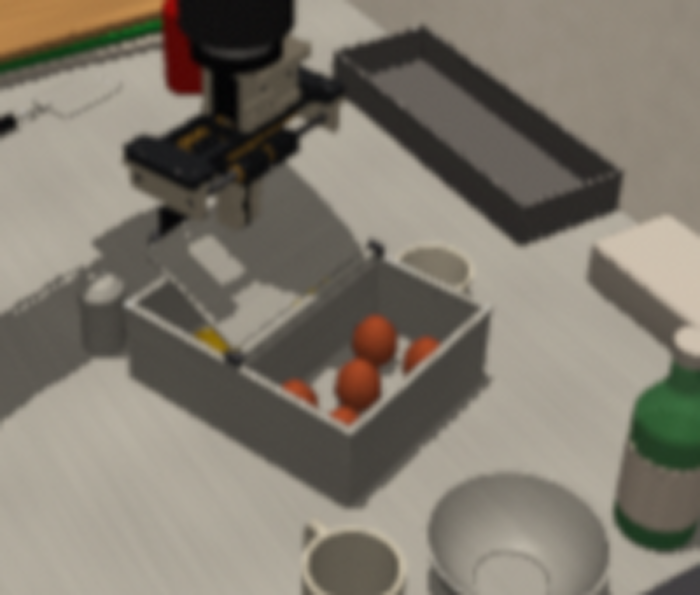

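>>> apply_moves(deltas="0 0.2 0.4 0;0 0.2 0.4 0;0 0.2 0.5 0;0 0.1 0.4 0;0 0.2 0.5 0;0 0.1 0.4 0;0 0.1 0.5 0;0 0.1 0.5 0;0 0 0.4 0;0 0 0.3 0")

```text
t: 12.18
eef_pos: [0.4979, -0.0383, 0.0942]
ee_rot: [3.141, -0.0, -2.782]
force: [0.9, 0.5, 1.3]
width: 0.0004
```

```bash
python3 - <<'E'
from plan import *
st()
E
```

```text
t 12.18 station xyz [0.0002 0.089  0.0942] yawerr 0.0001 F [1.  0.1 1.3]
```

>>> apply_moves(deltas="0 0 0.2 0;0 0 0.2 0;0 0 0.1 0;0 0 0 0")

```text
t: 12.68
eef_pos: [0.498, -0.0384, 0.0902]
ee_rot: [-3.141, 0.0, -2.781]
force: [-3.4, 2.2, 7.8]
width: 0.0001
```

>>> apply_moves(deltas="0 0 0.1 0;0 0 0.1 0;0 0 0 0")

```text
t: 13.05
eef_pos: [0.4981, -0.0384, 0.0899]
ee_rot: [-3.141, 0.001, -2.781]
force: [-10.6, 3.6, 26.4]
width: 0.0002
```

>>> apply_moves(deltas="0 0 -2 0;0 0 -5 0;0 3 0 0;0 5 0 0;0 5 0 0;0 2 0 0;0 0 0 0")

```text
t: 13.92
eef_pos: [0.4448, 0.103, 0.1577]
ee_rot: [3.142, 0.0, -2.779]
force: [-0.1, 0.8, 0.5]
width: 0.0003
```

```bash
python3 - <<'E'
from plan import *
st()
for c in ['side','wrist','top']:
    f=grab(c,c+'6.png')
p=np.load('pose.npy')
a=cv2.imread('pics/side6.png')[150:320,230:430]; cv2.imwrite('pics/side6c.png',cv2.resize(a,None,fx=3.5,fy=3.5,interpolation=cv2.INTER_CUBIC))
for y in (.167,.163): print(y,proj('wrist',w(p,[[.02,y,.125],[-.02,y,.125],[.02,y-.01,.125],[-.02,y-.01,.125]])).round(1).tolist())
E
```

```text
t 13.93 station xyz [0.0003 0.24   0.1577] yawerr 0.0026 F [0.2 0.8 0.5]
0.167 [[288.7, 119.3], [355.2, 119.4], [288.2, 101.8], [355.8, 102.0]]
0.163 [[288.5, 112.4], [355.4, 112.5], [288.0, 94.7], [356.0, 94.8]]
```

View pics/side6c.png

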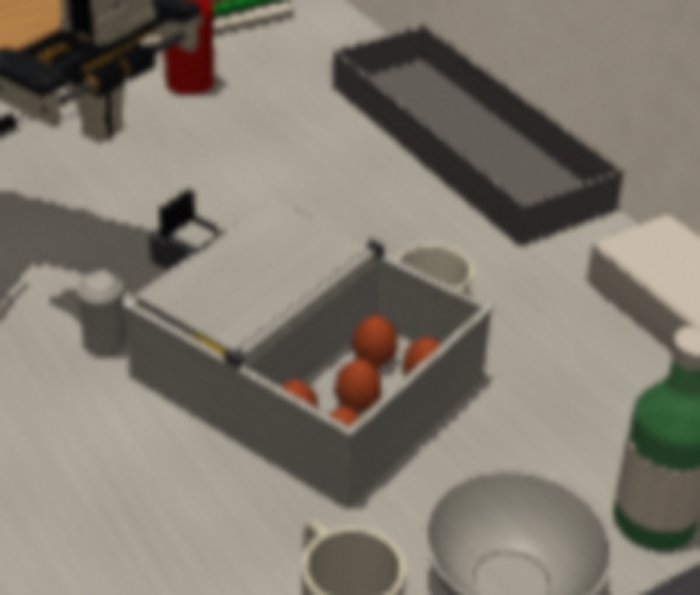

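View pics/wrist6.png

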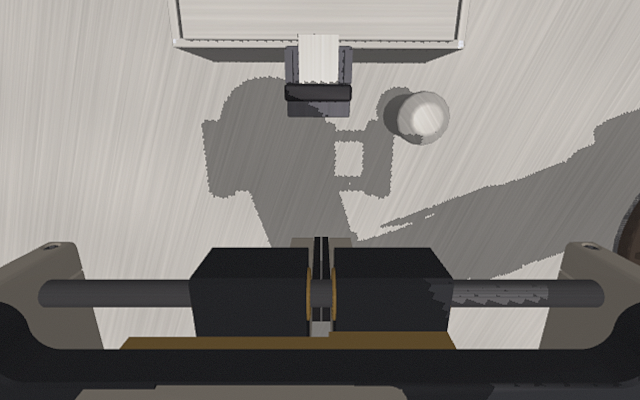

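View pics/top6.png

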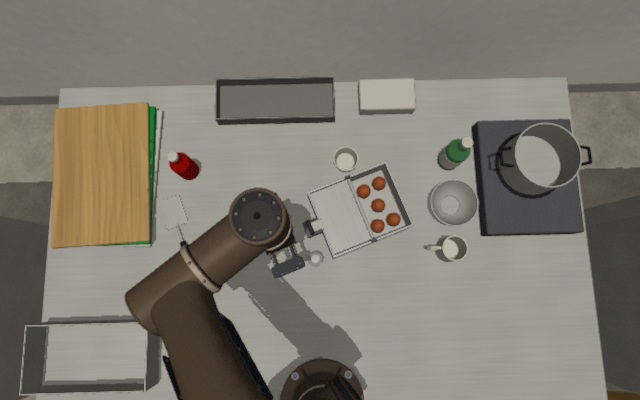

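>>> apply_moves(deltas="0 0 3 0;0 0 2.4 0;0 -2.5 0 0;0 -2 0 0;0 -0.5 0 0;0 -0.5 0 0;0 0 0 0")

```text
t: 14.95
eef_pos: [0.4646, 0.0503, 0.1036]
ee_rot: [3.142, 0.0, -2.782]
force: [0.3, 0.6, -0.6]
width: 0.0004
```

```bash
python3 - <<'E'
from plan import *
st()
f=grab('wrist','wrist7.png')
f=grab('side','side7.png')
a=cv2.imread('pics/side7.png')[170:270,230:350]; cv2.imwrite('pics/side7c.png',cv2.resize(a,None,fx=5,fy=5,interpolation=cv2.INTER_CUBIC))
E
```

```text
t 14.95 station xyz [0.0003 0.1837 0.1036] yawerr -0.0005 F [ 0.5  0.5 -0.6]
```

View pics/wrist7.png

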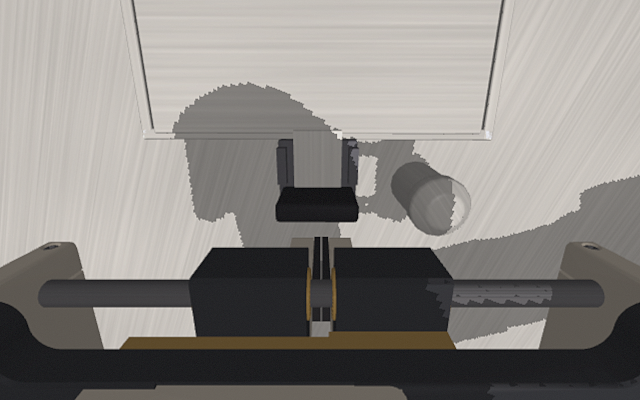

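View pics/side7c.png

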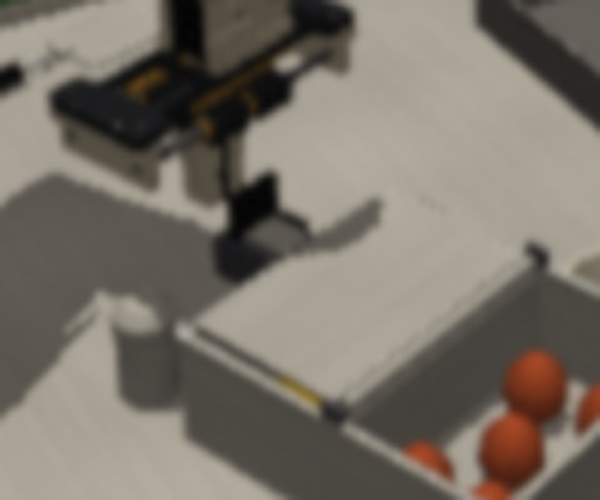

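>>> apply_moves(deltas="0 -0.4 0 0;0 -0.4 0 0;0 -0.4 0 0;0 -0.4 0 0;0 0 0 0")

```text
t: 15.68
eef_pos: [0.4702, 0.0353, 0.1035]
ee_rot: [-3.142, -0.0, -2.782]
force: [0.8, -1.0, -0.1]
width: 0.0006
```

```bash
python3 - <<'E'
from plan import *
st()
E
```

```text
t 15.68 station xyz [0.0003 0.1676 0.1035] yawerr -0.0004 F [ 0.3 -1.2 -0.1]
```

>>> apply_moves(deltas="0 -0.3 0 0;0 -0.3 0 0;0 -0.3 0 0;0 0 0 0")

```text
t: 16.18
eef_pos: [0.4734, 0.0269, 0.1036]
ee_rot: [-3.141, -0.0, -2.782]
force: [-1.0, 0.3, -0.1]
width: 0.0005
```

```bash
python3 - <<'E'
from plan import *
st()
f=grab('wrist','wrist8.png')
E
```

```text
t 16.18 station xyz [0.0003 0.1586 0.1036] yawerr -0.0 F [-0.8  0.6 -0.1]
```

View pics/wrist8.png

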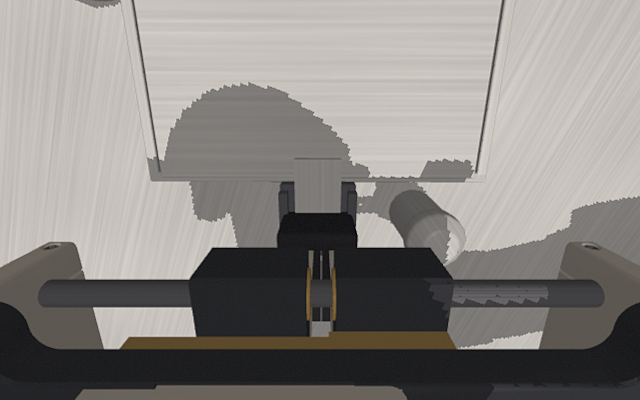

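>>> apply_moves(deltas="0 -0.3 0 0;0 -0.3 0 0;0 -0.3 0 0;0 0 0 0")

```text
t: 16.73
eef_pos: [0.4766, 0.0184, 0.1036]
ee_rot: [-3.141, 0.0, -2.782]
force: [-0.1, 0.5, 0.0]
width: 0.0004
```

```bash
python3 - <<'E'
from plan import *
st()
E
```

```text
t 16.73 station xyz [0.0003 0.1496 0.1036] yawerr -0.0001 F [0.1 0.5 0. ]
```

>>> apply_moves(deltas="0 -0.3 0 0;0 -0.3 0 0;0 -0.2 0 0;0 0 0 0")

```text
t: 17.23
eef_pos: [0.4771, 0.0172, 0.1037]
ee_rot: [3.132, 0.002, -2.783]
force: [-26.1, 45.3, 18.8]
width: 0.0006
```

```bash
python3 - <<'E'
from plan import *
st()
f=grab('wrist','wrist9.png')
E
```

```text
t 17.23 station xyz [0.0004 0.1483 0.1037] yawerr -0.0017 F [-8.4 51.5 18.8]
```

View pics/wrist9.png

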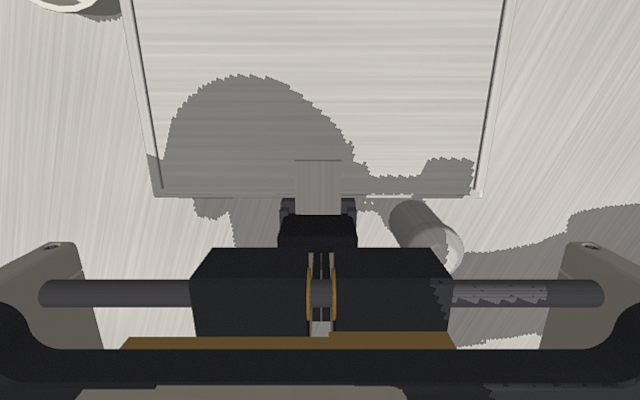

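>>> apply_moves(deltas="0 0.8 0 0;0 2 0 0;0 4 0 0;0 3 -3 0;0 0 -4 0;0 0 0 0")

```text
t: 18.02
eef_pos: [0.4466, 0.1042, 0.1765]
ee_rot: [3.141, 0.006, -2.78]
force: [-0.9, -0.5, 0.4]
width: 0.0005
```

```bash
python3 - <<'E'
from plan import *
st(); p=np.load('pose.npy')
f=grab('wrist','wrist10.png');f=grab('side','side10.png');f=grab('top','top10.png')
for y in (.145,.141,.137): print(y,proj('wrist',w(p,[[.02,y,.125],[-.02,y,.125],[.02,y-.01,.125]])).round(1).tolist())
print('leaf edge, rim, tongue16',proj('wrist',w(p,[[0,.118,.09],[0,.122,.084],[0,.102,.093],[.1,.122,.084],[-.1,.122,.084]])).round(1).tolist())
a=cv2.imread('pics/wrist10.png')[0:200,220:440]; cv2.imwrite('pics/w10c.png',cv2.resize(a,None,fx=3,fy=3,interpolation=cv2.INTER_CUBIC))
a=cv2.imread('pics/side10.png')[170:320,230:400]; cv2.imwrite('pics/side10c.png',cv2.resize(a,None,fx=4,fy=4,interpolation=cv2.INTER_CUBIC))
E
```

```text
t 18.02 station xyz [0.0024 0.2404 0.1765] yawerr 0.0017 F [-1.  -0.1  0.4]
0.145 [[294.4, 80.1], [357.2, 80.2], [294.0, 63.1]]
0.141 [[294.2, 73.4], [357.4, 73.4], [293.8, 56.1]]
0.137 [[294.1, 66.5], [357.6, 66.6], [293.7, 49.1]]
leaf edge, rim, tongue16 [[325.5, 43.1], [325.4, 50.5], [325.7, 16.8], [190.9, 50.4], [460.6, 50.6]]
```

View pics/w10c.png

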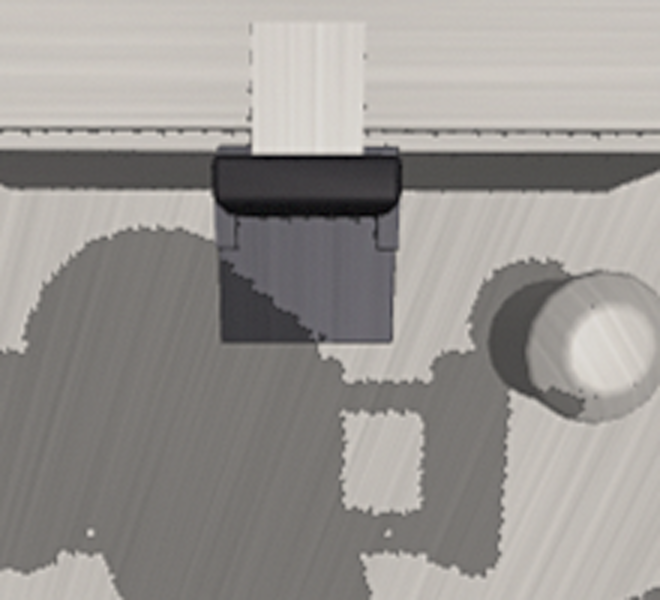

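View pics/side10c.png

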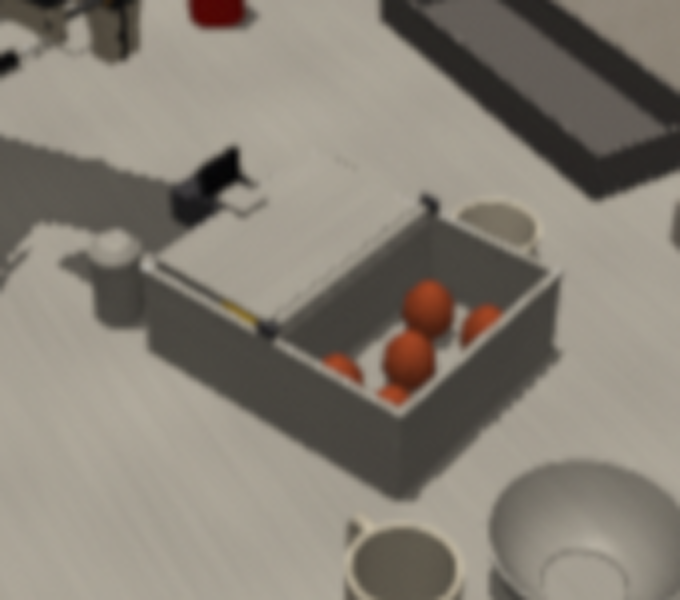

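View pics/top10.png

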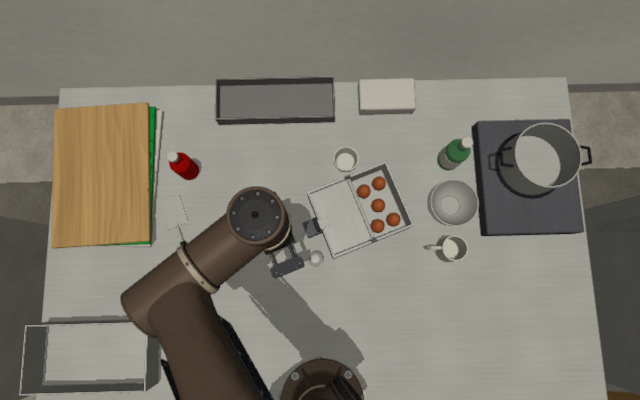

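```bash
python3 - <<'E'
from h import *
st(); print(job.job_done())
E
```

```text
t 18.18 station xyz [-2.000e-04  2.396e-01  1.730e-01] yawerr -0.0003 F [-0.  -0.4  0.1]
the job is handed in; nothing more can be done
None
```

The leaf now lies flat over the lemons and the slide bolt is pushed in until it stopped. I handed the job in at about 18 s, with the robot clear of everything.

- **Leaf:** I pushed it over with the shut fingertips, touching only its free edge and inner face. Push forces stayed at a few newtons, with no pinching or flinging. At the end I pressed it to its stop with the fingertips: 26 N upward, tip at 90 mm height, which matches the inner face lying flat. The last pictures show it flat.
- **Bolt:** I pushed the thumb tab inwards until the force rose sharply to about 51 N at the stop, then backed off at once. That is harder than needed, but it was the fingertips pressing, not the arm or the gripper's body, and it is below the 120 N wrist limit.
- **Bolt position:** The last wrist picture puts the tab face at about 140 mm from the spine, and the tongue is clearly over the leaf's edge. I estimate the bolt travelled about 17–18 mm. That fits fully home if it started up to 4 mm in. The tongue measured about 22 mm over the edge rather than 16 mm. I put that down to not knowing the tongue's height, so the sharp stop is my main evidence that it is home.
- **Everything else:** In the last top picture all other objects look where they started. I checked this by eye only and did not measure it.

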